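# Refill the stapler magazine and close its rail

### The arm

A 6-joint arm with a two-finger parallel gripper is mounted at the origin on the work surface. World frame = base frame: x ahead of the robot, y to its left, z up, the work surface at z = 0. Lengths are in m, angles in rad, forces in N, time in s.
With the tool pointing down it reaches from about 0.375 to 0.9 m from the base axis. Payload 3.1 kg.
Tool frame: the origin (TCP) lies at the centre of the arm's flange, where the gripper is bolted on; the fingertips stand robot.tip_extent ahead of it and the grasp point (between the pads) lies 164 mm ahead of it (robot.tip_extent is the distance from the TCP to the fingertips, in m); z points along the fingers, y is the line along which they close (so a half turn about z gives the same grasp; the last joint's range is limited). The gripper opens to 87 mm and grips with 3 to 60 N. Pads are 19 mm wide; open, the fingers measure 117 mm over their backs; the gripper's body (75 mm by 190 mm) begins 51 mm behind the grasp point.
Start: joints at [-1.389, 0.527, 1.433, -0, 1.181, -0.178], TCP at [0.221, -0.585, 0.405] pointing down, gripper open.
Joint ranges: [-3.08, 3.08], [-0.75, 2.2], [0.22, 2.44], [-1.43, 4.57], [0, 2.65], [-2.85, 2.85]. Speed limits (rad/s): [2.79, 2.79, 3.14, 3.14, 3.14, 3.14].

### API

Orientations are given as a unit quaternion [x, y, z, w].
In Python, from rig import get_obs, camera, hand_in, cut_out, robot gives the robot as it stands.
- The arm moves only by the tool step_arm, never from a script. Its argument "rows" is a list of rows, each a list of 6 numbers: the shift along the world's x, y, z in m, then the turn, a rotation vector about the world's x, y, z in degrees. A call has 1 to 12 rows; each row shifts and turns the commanded pose from where the row before left it; what a row does not reach is not made up. A row lasts 1/8 s, in which the tool goes at most 62.5 mm and 10.7 degrees, less where a joint would pass 70% of its speed; a pose out of reach is approached as far as the arm can. A call is refused whole if a number of a shift passes 0.0625 or a number of a turn 10.7, either way. A call with a gripper value outside its range is refused whole. "jaw" is the finger opening in m, from 0 to 0.087, set as the call begins (left out, the last holds). The fingers move at their own pace and stop on an object; "squeeze" is the grip in N (left out, the last holds). Time passes only in rows, so rows that do not move let the fingers close. It gives the time, the measured TCP pose, the force, the opening and the grip force at its end, in the units of the state.
- get_obs(): the state, without advancing time (a new reading comes with each control period).
- camera(name): name is "side" or "top"; returns a dict with "pixels" (420x560x3 uint8, blue, green, red), "depth" (420x560 float32, m along the optical axis (not along the pixel's ray), 0 where there is no reading), "fov_y" (degrees; the focal length in pixels is half the picture's height over the tangent of half this angle, whatever the lens; pixels are square), "cx", "cy" (the principal point, pixels), "extrinsics" (4x4, takes a point from camera to world coordinates). Camera axes: x right, y up, looking along -z (the intrinsics and any distortion apply to the point x, -y, -z); pixel columns grow to the right and rows downward; lengths in m; the calibration is good to about 2 mm. A picture is of the moment at which its call begins.
- hand_in(): hands the job in; it is judged then, once.
Trained networks look in the newest picture that a camera, given by its name, has taken for a name from the list of things; names that differ only in an ending like _2 or _b are one class to them, and where a whole thing is asked for, a point or a joint stands for the part that bears it (a point fixed in the world has none). Each returns a list of dicts, best first, with "confidence" (0 to 1); they miss things now and then, are a little off and sometimes report something else, mostly with a low value. They report only what shows in the picture. A call takes as long as a camera call. They do not tell look-alikes from the thing itself.
- cut_out(label, camera): "region" (420x560 bool, what is visible of it) and "extent" ([centre column, centre row, width, height] in pixels, round what is visible of it).
The state is a dict: "time": time; "q": joint angles; "joint_velocities": joint speeds; "joint_torque": joint torques, N m; "position": TCP position; "tool_rot": TCP orientation; "ft_force": force on the tool from outside, world axes, zero at the start; "moment": the same for the moment, N m; "grip_width": finger opening in m; "grip_force": force on a finger pad.
Only numpy, scipy, OpenCV 4.12 (cv2) and the standard library are available. Lean on these libraries where they do the work, as an engineer would, in place of code of your own. Each camera call takes 0.05 s, during which the arm holds its last target. There are 200 camera calls.

### The job

Refill the staple magazine clamped on the bench: take the full-length strip of staples, slide it legs down into the channel, pushing the sprung follower back with its rear end, and let its front drop in behind the nose plate, so that it sits flat on the channel floor with the spring holding it against the plate. Then push the rail fully home over the strip. Work gently: do not ram the follower against its end stop, jam the strip in or slam the rail, and leave the short strip and the other things where they are.

Things in the scene. Friction and masses are not known exactly. Their poses are not given: they have to be found in the camera images.
- magazine: Fixed staple magazine in a grey cradle, 250 mm long, lying level, with a channel open on top. Origin: on the bench, under the middle of the inner face of the nose plate; x points along the channel from the nose to the rear, y across it, z up. Over 45 N between strip and magazine counts as jamming.
- channel (a point): Point on the channel floor, on its centre line, 33 mm behind the nose plate, 50 mm above the bench. The channel is 13 mm wide inside, between upright walls 12 mm high; above them lips flare outwards (lip tops 68 mm above the bench, about 22 mm apart inside, 26 mm overall).
- nose (a point): Middle of the top inner edge of the nose plate that closes the channel's front (x = 0 in the magazine's frame). The plate is 6 mm thick, and its top lies 56 mm above the bench, 6 mm over the channel floor.
- follower (a joint): Spring follower, dark steel block 11 mm wide, 30 mm long, top 74 mm above the bench. Value in m: 0 at rest, front face 66 mm behind the nose plate; grows as it is pushed to the rear; end stop at 0.035. Spring force 7.5 N at rest plus 150 N/m (11.7 N at 0.028, with the strip loaded; 12.8 N at the stop). Over 30 N between strip and follower counts as ramming.
- follower_face (a point): Point on the front face of the follower, on the channel's centre line, 74 mm above the bench.
- rail (a joint): Sliding steel rail (inverted U cover) over the channel. Value in m: 0 is closed against its end stop, grows to the rear, at most 0.135; starts open. It stays where it is left; sliding it is stiff, about 12 N. Over 30 N on it counts as slamming.
- rail_front (a point): Middle of the front upper edge of the rail, 91.5 mm above the bench, at x = rail value - 4 mm in the magazine's frame. The rail is 104 mm long and 38 mm wide; the underside of its top is 88.5 mm above the bench, so that only a strip sitting flat on the channel floor passes under it.
- rail_grip (a point): Centre of the black grip tab on top of the rail: 14 mm along the channel, 24 mm across, rising 24 mm above the rail (from 91.5 to 115.5 mm above the bench). In the magazine's frame it lies at x = rail value + 48 mm, y = 0, z = 103.5 mm.
- strip: Full-length strip of glued steel staples, standing on its legs on the bench, about 100 g: 94 mm long (x), 10 mm wide (y), 36 mm high. Origin: centre of the underside; z up. Either end may go first, legs down. Seated against the nose plate its origin lies at x = 47 mm, y = 0, z = 50 mm in the magazine's frame.
- short_strip: A part-used strip of the same staples, only 44 mm long (x), 10 mm wide, 36 mm high. Origin: centre of the underside. To be left alone.
- spray: Bystander: grey spray can 52 mm across, 150 mm tall. Origin at its underside.
- grease_jar: Bystander: amber jar 68 mm across, 70 mm tall. Origin at its underside.
- spanner: Bystander: spanner lying flat.
- driver: Bystander: screwdriver lying flat.
- bearing: Bystander: steel bearing ring, 62 mm across, 17 mm high.
- bolt: Bystander: big bolt standing on its head, 60 mm tall.
- carton: Bystander: cardboard carton 110 x 80 x 60 mm.
Mind the look-alikes: they are no part of the job. Leave any orange or turquoise look-alike of the strip alone.

How it is judged:
On the way:
1. the strip sits flat in the channel between nose plate and compressed follower while the rail is still open (z of strip in the frame of magazine below 0.052 m and x of strip in the frame of magazine between 0.0445 and 0.0555 m and angle between the x axis of strip and the x axis of magazine, either way round below 0.06 rad and value of joint follower above 0.025 m and value of joint rail above 0.08 m), for 0.3 s.
At the end, for the whole second after the job is handed in: The rail is closed to within 1.5 mm of its end stop; the full-length strip lies legs down in the channel, flat on its floor (within 2 mm) and against the nose plate (within 2.5 mm), with the follower pressed back at least 25 mm, at rest (value of joint rail below 0.0015 m and value of joint follower above 0.025 m and x of strip in the frame of magazine between 0.0445 and 0.0495 m and y of strip in the frame of magazine between -0.003 and 0.003 m and z of strip in the frame of magazine between 0.048 and 0.052 m and angle between the x axis of strip and the x axis of magazine, either way round below 0.06 rad and angle between strip's own z axis and vertical below 0.15 rad and linear speed of strip below 0.02 m/s); the robot touches nothing.
It fails at once if the strip rams the follower (over 30 N) (contact force between strip and follower above 30 N).
It fails at once if the rail is slammed or forced (over 30 N) (contact force between rail and anything else above 30 N).
It fails at once if the strip is jammed into the magazine (over 45 N) (contact force between strip and magazine above 45 N).
It fails at once if the short strip is moved (distance of short_strip from where it was at the start of the episode above 0.02 m).
It fails at once if a bystander is moved by more than 3 cm (distance of any of spray, grease_jar, spanner, driver, bearing, bolt, carton from where it was at the start of the episode above 0.03 m).
It also fails if it takes over 69 s, if anything falls off the work surface, if the arm or the gripper's body presses on something with over 40 N, if the wrist force passes 120 N, or if a joint passes its speed limit or range.

## Working session

There is one attempt and no reset: what is moved stays moved. The work goes in short steps, Python scripts to look and compute and a tool call to move; the robot and the scene stay as the last step left them, time stands still between calls to the robot, and variables do not carry over. Pictures are saved under pics/ and viewed, at most 10 in all, crops included, and the job is handed in when it is done.

Besides the shell and the picture viewer there is one more tool, called as name([rows], argument=value, ...), one row to a line, values as JSON. step_arm: Moves the arm, as the interface text tells. Its arguments: {"type":"object","properties":{"rows":{"type":"array"},"jaw":{"type":"number"},"squeeze":{"type":"number"}},"required":["rows"]}

```bash
mkdir -p pics; cat > h.py <<'E'
import numpy as np,cv2
from rig import get_obs,camera,cut_out,robot
def cloud(c):
    d=c["depth"];H,W=d.shape;f=H/2/np.tan(np.radians(c["fov_y"])/2)
    v,u=np.mgrid[:H,:W];p=np.stack([(u-c["cx"])/f*d,-(v-c["cy"])/f*d,-d],-1)
    E=np.array(c["extrinsics"]);P=p@E[:3,:3].T+E[:3,3];P[d<=0]=np.nan;return P
E
python3 - <<'E'
from h import *
print(get_obs(),getattr(robot,'tip_extent',None))
for n in("top","side"):
    c=camera(n);print(n,{k:c[k] for k in c if k not in("pixels","depth")})
    cv2.imwrite(f"pics/{n}0.png",c["pixels"]);P=cloud(c);np.savez(f"{n}0.npz",P=P,px=c["pixels"])
    for l in("strip","short_strip","magazine","follower","rail","rail_grip","nose"):
        for r in cut_out(l,n)[:4]:
            m=r["region"];q=P[m];q=q[np.isfinite(q[:,0])]
            if len(q): print(l,round(r["confidence"],2),np.round(r["extent"]),len(q),np.round(np.median(q,0),3),np.round(np.percentile(q,[2,98],0),3).tolist())
E
```

```text
{'time': 0.0, 'q': array([-1.38850796e+00,  5.28470396e-01,  1.43388439e+00, -2.86625940e-05,
        1.18141044e+00, -1.78483044e-01]), 'joint_velocities': array([-0.00061655, -0.00070949,  0.00037791, -0.00082265, -0.00038649,
       -0.0005725 ]), 'joint_torque': array([ 1.69291252e-04, -4.40045285e+01, -1.76594263e+01,  6.32893690e-02,
        5.82353398e-02, -1.58233565e-04]), 'position': array([ 0.2205944 , -0.58441332,  0.40377432]), 'tool_rot': array([ 9.83773007e-01,  1.79414297e-01, -1.53193837e-05, -1.08625892e-03]), 'ft_force': array([-0.42159019, -0.86000898,  0.00220378]), 'moment': array([ 0.02310294,  0.0059175 , -0.00735952]), 'grip_force': 0.0, 'grip_width': 0.08685808020023245} 0.1822
top {'fov_y': 44.67381927227483, 'cx': 287.5328555161002, 'cy': 205.32913466822276, 'extrinsics': array([[ 0.00982947,  0.99230094, -0.12345938,  0.3905852 ],
       [-0.99994679,  0.01014088,  0.00189414, -0.07196748],
       [ 0.00313155,  0.12343419,  0.99234782,  1.46429274],
       [ 0.        ,  0.        ,  0.        ,  1.        ]])}
strip 0.63 [387. 214.   9.  36.] 170 [ 0.54
[... 2084 characters left out ...]
6 -0.288  0.022] [[0.415, -0.295, 0.0], [0.457, -0.28, 0.037]]
magazine 0.65 [286. 200.  27.  72.] 1622 [0.614 0.035 0.04 ] [[0.574, -0.052, 0.005], [0.655, 0.173, 0.109]]
follower 0.41 [285. 196.   4.  17.] 74 [0.614 0.04  0.063] [[0.608, 0.021, 0.049], [0.62, 0.094, 0.075]]
rail 0.64 [288. 176.  13.  29.] 261 [0.621 0.123 0.091] [[0.602, 0.079, 0.056], [0.641, 0.182, 0.116]]
rail 0.39 [271. 316.  44.  20.] 557 [ 0.556 -0.357  0.023] [[0.512, -0.371, -0.002], [0.598, -0.338, 0.037]]
rail_grip 0.83 [286. 174.  15.  23.] 230 [0.62  0.121 0.091] [[0.602, 0.08, 0.086], [0.638, 0.176, 0.116]]
nose 0.67 [286. 198.  31.  76.] 1648 [0.614 0.036 0.039] [[0.575, -0.052, 0.003], [0.656, 0.179, 0.109]]
```

```bash
python3 - <<'E'
import cv2,numpy as np
a=cv2.imread("pics/side0.png")
cv2.imwrite("pics/side_crop.png",cv2.resize(a[140:400,140:400],None,fx=2.3,fy=2.3,interpolation=cv2.INTER_CUBIC))
E
```

```text
(no output)
```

View pics/top0.png

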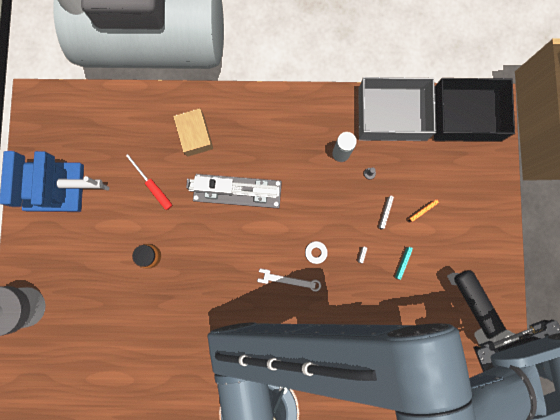

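View pics/side_crop.png

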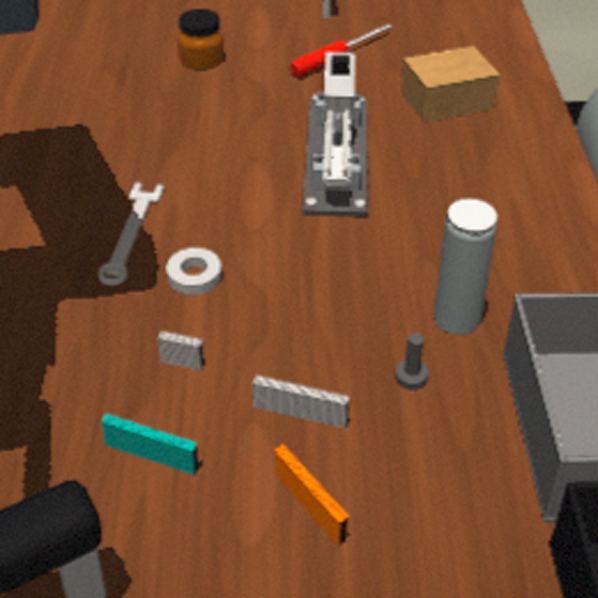

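The full strip could be confused with four things in the top picture:
- Long grey steel strip at (386,212).
- Short grey strip at (363,255).
- Turquoise look-alike at (404,263).
- Orange look-alike at (424,211).

I choose the long steel one. The side crop confirms it, at crop position (300,400). The magazine's nose is at the right in the top picture (280,190), so its x axis points to world +y.

```bash
python3 - <<'E'
import numpy as np,cv2
def fit(q):
    c=q.mean(0);u=np.linalg.svd(q-c)[2][0];u=u*np.sign(u[np.argmax(abs(u))]);n=np.array([-u[1],u[0]])
    a=(q-c)@u;b=(q-c)@n
    A=np.percentile(a,[1,99]);B=np.percentile(b,[3,97])
    return np.round(c+u*A.mean()+n*B.mean(),4),np.round(np.degrees(np.arctan2(u[1],u[0])),2),np.round([np.ptp(A),np.ptp(B)],4),len(q)
for n in("top","side"):
    z=np.load(n+"0.npz");P=z["P"].reshape(-1,3)
    def sel(lo,hi):return P[(P>np.array(lo)).all(1)&(P<np.array(hi)).all(1)]
    s=sel((.49,-.39,.030),(.615,-.32,.045));print(n,"strip top",fit(s[:,:2]),np.median(s[:,2]))
    s=sel((.49,-.39,.008),(.615,-.32,.045));print("strip all",fit(s[:,:2]))
    for nm,lo,hi in(("base",.005,.02),("lips/walls",.056,.071),("follower",.071,.078),("railtop",.088,.095),("tab",.1125,.12)):
        s=sel((.55,-.1,lo),(.68,.24,hi))
        if len(s)>5:print(nm,fit(s[:,:2]),np.round(np.percentile(s,[1,99],0),4).tolist(),np.round(np.median(s[:,2]),4))
    s=sel((.605,-.1,.03),(.625,.24,.13));
    for y in np.arange(-.06,.2,.008):
        t=s[abs(s[:,1]-y)<.004]
        if len(t):print(round(y,3),len(t),np.round(np.percentile(t[:,2],[5,50,95]),3),end="; ")
    print()
E
```

```text
top strip top (array([ 0.5531, -0.3542]), np.float64(-17.6), array([0.0919, 0.0101]), 125) 0.034908438114576334
strip all (array([ 0.5527, -0.3539]), np.float64(-16.57), array([0.0931, 0.0113]), 173)
base (array([0.6145, 0.0709]), np.float64(89.26), array([0.3061, 0.0942]), 1085) [[0.5577, -0.082, 0.0051], [0.6726, 0.2245, 0.0179]] 0.0095
lips/walls (array([0.6109, 0.077 ]), np.float64(88.12), array([0.2453, 0.0301]), 316) [[0.5931, -0.0451, 0.0564], [0.632, 0.1991, 0.0708]] 0.0649
follower (array([0.61  , 0.0869]), np.float64(86.92), array([0.2368, 0.0288]), 73) [[0.5939, -0.031, 0.071], [0.6308, 0.2052, 0.0776]] 0.0743
railtop (array([0.617, 0.13 ]), np.float64(86.3), array([0.1024, 0.0364]), 347) [[0.5961, 0.0794, 0.0881], [0.637, 0.1808, 0.095]] 0.0912
tab (array([0.6165, 0.1293]), np.float64(4.73), array([0.0222, 0.014 ]), 43) [[0.6055, 0.1225, 0.1129], [0.6277, 0.1362, 0.1197]] 0.1148
-0.044 15 [0.05  0.054 0.066]; -0.036 18 [0.046 0.058 0.069]; -0.028 18 [0.048 0.055 0.067]; -0.02 19 [0.045 0.051 0.068]; -0.012 21 [0.042 0.05  0.068]; -0.004 18 [0.044 0.057 0.067]; 0.004 20 [0
[... 1829 characters left out ...]
004 11 [0.048 0.05  0.067]; 0.004 14 [0.047 0.05  0.068]; 0.012 11 [0.048 0.05  0.068]; 0.02 23 [0.048 0.059 0.073]; 0.028 25 [0.049 0.065 0.075]; 0.036 9 [0.049 0.067 0.073]; 0.044 14 [0.048 0.068 0.074]; 0.052 8 [0.052 0.068 0.073]; 0.06 8 [0.051 0.063 0.067]; 0.068 8 [0.054 0.063 0.067]; 0.076 7 [0.062 0.064 0.093]; 0.084 24 [0.06  0.089 0.092]; 0.092 17 [0.049 0.066 0.093]; 0.1 19 [0.059 0.068 0.091]; 0.108 16 [0.05  0.077 0.092]; 0.116 19 [0.051 0.091 0.093]; 0.124 45 [0.089 0.099 0.115]; 0.132 16 [0.048 0.111 0.116]; 0.14 5 [0.052 0.091 0.114]; 0.148 2 [0.047 0.067 0.088]; 0.156 2 [0.088 0.089 0.09 ]; 0.164 5 [0.089 0.091 0.092]; 0.172 3 [0.089 0.09  0.092]; 0.18 9 [0.089 0.09  0.092];
```

step_arm([
  [0.042,0.029,0,0,0,-4.75],
  [0.042,0.029,0,0,0,-4.75],
  [0.042,0.029,0,0,0,-4.75],
  [0.042,0.029,0,0,0,-4.75],
  [0.042,0.029,0,0,0,-4.75],
  [0.042,0.029,0,0,0,-4.75],
  [0.042,0.029,0,0,0,-4.75],
  [0.04,0.027,-0.02,0,0,-4.75],
  [0,0,-0.05,0,0,0],
  [0,0,-0.05,0,0,0],
  [0,0,0,0,0,0],
  [0,0,0,0,0,0],
], jaw=0.05)

```text
time: 2.3
position: [0.5552, -0.3555, 0.2863]
tool_rot: [0.989, -0.151, 0.001, 0.001]
ft_force: [0.9, -0.9, 0.2]
grip_width: 0.0503
grip_force: 0.0
```

step_arm([
  [0,0.001,-0.03,0,0,0],
  [0,0,-0.03,0,0,0],
  [0,0,-0.015,0,0,0],
  [0,0,-0.007,0,0,0],
  [0,0,0,0,0,0],
  [0,0,0,0,0,0],
])

```text
time: 3.05
position: [0.5551, -0.3541, 0.204]
tool_rot: [0.989, -0.151, 0.001, 0.001]
ft_force: [0.4, 0.3, -0.8]
grip_width: 0.0499
grip_force: 0.0
```

step_arm([
  [0,0,0,0,0,0],
  [0,0,0,0,0,0],
  [0,0,0,0,0,0],
  [0,0,0,0,0,0],
  [0,0,0,0,0,0],
  [0,0,0,0,0,0],
], jaw=0, squeeze=45)

```text
time: 3.8
position: [0.5546, -0.3537, 0.2027]
tool_rot: [0.989, -0.151, -0.0, -0.0]
ft_force: [-0.0, 0.3, 0.1]
grip_width: 0.0095
grip_force: 45.0
```

step_arm([
  [0,0,0.04,0,0,0],
  [0,0,0.0573,0,0,0],
  [0.0055,0.032,0,0,0,10.44],
  [0.0055,0.032,0,0,0,10.44],
  [0.0055,0.032,0,0,0,10.44],
  [0.0055,0.032,0,0,0,10.44],
  [0.0055,0.032,0,0,0,10.44],
  [0.0055,0.032,0,0,0,10.44],
  [0.0055,0.032,0,0,0,10.44],
  [0.0055,0.032,0,0,0,10.44],
  [0.0055,0.032,0,0,0,10.44],
  [0.0055,0.032,0,0,0,10.44],
])

```text
time: 5.3
position: [0.6096, -0.0327, 0.2998]
tool_rot: [0.723, 0.691, -0.0, -0.0]
ft_force: [0.1, 0.3, -0.2]
grip_width: 0.0096
grip_force: 45.0
```

step_arm([
  [0,0,0,0,0,0],
  [0,0,0,0,0,0],
  [0,0,0,0,0,0],
])

```text
time: 5.68
position: [0.6096, -0.0348, 0.3]
tool_rot: [0.726, 0.688, -0.0, 0.0]
ft_force: [-0.1, -0.4, -1.1]
grip_width: 0.0095
grip_force: 45.0
```

```bash
python3 - <<'E'
from h import *
o=get_obs();print(o["position"],o["tool_rot"],o["grip_width"])
for n in("side","top"):
    c=camera(n);P=cloud(c);np.savez(f"{n}1.npz",P=P,px=c["pixels"])
    a=c["pixels"][130:260,220:350] if n=="side" else c["pixels"][140:240,190:320]
    cv2.imwrite(f"pics/{n}1.png",cv2.resize(a,None,fx=4.5,fy=4.5,interpolation=cv2.INTER_CUBIC))
E
```

```text
[ 0.60959642 -0.03482439  0.29999517] [ 7.25677163e-01  6.88035343e-01 -1.24301282e-04  8.22568610e-05] 0.009491624634348562
```

View pics/side1.png

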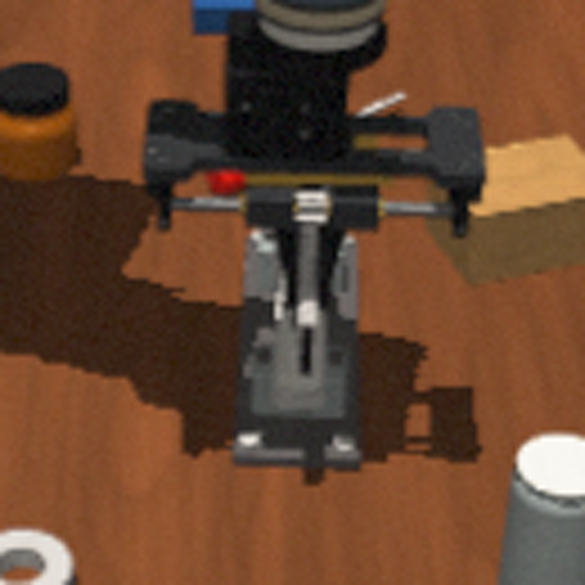

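```bash
python3 - <<'E'
import numpy as np
def mid(s,y0,y1,st,lab):
    # per-bin midrange of x
    Y=[];X=[]
    for y in np.arange(y0,y1,st):
        t=s[(s[:,1]>=y)&(s[:,1]<y+st)]
        if len(t)>4:
            Y.append(t[:,1].mean());X.append((t[:,0].min()+t[:,0].max())/2)
    if len(Y)>2:
        p=np.polyfit(Y,X,1);print(lab,len(Y),"x@-.035 %.4f x@.04 %.4f x@.13 %.4f ang %.2f"%(*np.polyval(p,[-.035,.04,.13]),90-np.degrees(np.arctan(p[0]))),"res %.4f"%np.std(np.polyval(p,Y)-X))
for f in("top0","side0","top1","side1"):
    P=np.load(f+".npz")["P"].reshape(-1,3)
    def sel(lo,hi):return P[(P>np.array(lo)).all(1)&(P<np.array(hi)).all(1)]
    print(f)
    mid(sel((.59,-.1,.086),(.65,.24,.097)),.082,.178,.008,"rail")
    mid(sel((.595,-.1,.0655),(.635,.24,.0705)),-.045,.07,.008,"lips")
    mid(sel((.55,-.1,.003),(.70,.24,.016)),-.05,.19,.008,"base")
    if f[-1]=="1":
        s=sel((.59,-.1,.1),(.63,.05,.138));mid(s,-.085,.02,.008,"strip");print(len(s),np.percentile(s,[1,99],0).round(4))
        s=s[s[:,1]<-.07];print("front face",len(s),s.mean(0).round(4))
    if f[-1]=="0":
        s=sel((.605,-.1,.0655),(.625,.06,.0705));print("lip y",np.sort(s[:,1])[:4].round(4))
        s=sel((.60,.0,.0715),(.63,.06,.077));print("foll y",np.sort(s[:,1]).round(3)[[0,1,2,3,-4,-3,-2,-1]])
        s=sel((.60,.0,.10),(.64,.2,.12));print("tab y",np.percentile(s[:,1],[2,98]),len(s))
E
```

```text
top0
rail 12 x@-.035 0.6049 x@.04 0.6104 x@.13 0.6170 ang 85.81 res 0.0005
lips 14 x@-.035 0.6059 x@.04 0.6108 x@.13 0.6166 ang 86.30 res 0.0006
base 30 x@-.035 0.6208 x@.04 0.6217 x@.13 0.6228 ang 89.31 res 0.0045
lip y [-0.0422 -0.0422 -0.0395 -0.0395]
foll y [0.023 0.024 0.024 0.026 0.048 0.049 0.049 0.051]
tab y [0.12268297 0.13635288] 55
side0
rail 11 x@-.035 0.6108 x@.04 0.6156 x@.13 0.6213 ang 86.34 res 0.0005
lips 4 x@-.035 0.6093 x@.04 0.6137 x@.13 0.6191 ang 86.59 res 0.0001
base 30 x@-.035 0.6177 x@.04 0.6195 x@.13 0.6215 ang 88.69 res 0.0079
lip y [-0.0418 -0.0381 -0.0337 -0.0323]
foll y [0.022 0.023 0.024 0.025 0.048 0.049 0.05  0.053]
tab y [0.11898698 0.13636628] 51
top1
rail 12 x@-.035 0.6127 x@.04 0.6148 x@.13 0.6174 ang 88.36 res 0.0026
base 17 x@-.035 0.6742 x@.04 0.6560 x@.13 0.6341 ang 103.65 res 0.0159Traceback (most recent call last):
  File "<stdin>", line 19, in <module>
    return _quantile_unchecked(
        a, q, axis, out, overwrite_input, method, keepdims, weights)
    return _ureduce(a,
                    func=_quantile_ureduce_func,
    ...<5 lines>...
                    overwrite_input=overwrite_input,
                    method=method)
    r = func(a, **kwargs)
    result = _quantile(arr,
                       quantiles=q,
    ...<2 lines>...
                       out=out,
                       weights=wgt)
    slices_having_nans = np.isnan(arr[-1, ...])
                                  ~~~^^^^^^^^^
IndexError: index -1 is out of bounds for axis 0 with size 0
```

View pics/top1.png

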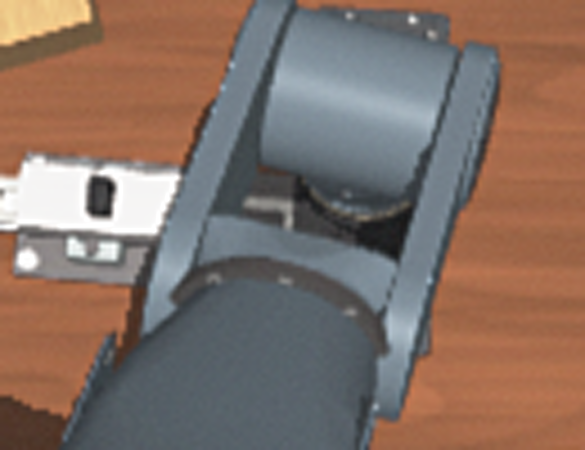

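The arm hides the nose from the top camera, so only the rail and its tab (100,195 in the crop) still show there. I'll measure with the side camera.

```bash
python3 - <<'E'
import numpy as np
P=np.load("side1.npz")["P"].reshape(-1,3)
def sel(lo,hi):return P[(P>np.array(lo)).all(1)&(P<np.array(hi)).all(1)]
s=sel((.595,-.1,.094),(.63,-.04,.14))
print(len(s),np.percentile(s,[1,99],0).round(4))
f=s[s[:,2]<.128]
print("front", len(f),f.mean(0).round(4),f.min(0).round(4),f.max(0).round(4))
for y in np.arange(-.09,-.04,.008):
    t=s[(s[:,1]>=y)&(s[:,1]<y+.008)]
    if len(t):print(round(y,3),len(t),((t[:,0].min()+t[:,0].max())/2).round(4),np.ptp(t[:,0]).round(4),t[:,2].min().round(3),t[:,2].max().round(3))
l=sel((.595,-.06,.0655),(.635,-.0,.0705));print("lips",len(l),np.round(l,3)[:20].tolist())
E
```

```text
122 [[ 0.5986 -0.0853  0.1002]
 [ 0.6227 -0.0405  0.1394]]
front 55 [ 0.609  -0.0672  0.1167] [ 0.5988 -0.0853  0.0988] [ 0.6231 -0.0412  0.1274]
-0.09 18 0.6088 0.0083 0.1 0.135
-0.082 30 0.6088 0.0088 0.099 0.135
-0.074 9 0.6089 0.0082 0.131 0.134
-0.066 6 0.6095 0.0082 0.132 0.135
-0.058 7 0.61 0.0079 0.131 0.135
-0.05 43 0.6108 0.0246 0.118 0.14
-0.042 9 0.6066 0.0161 0.123 0.139
lips 18 [[0.6, -0.004, 0.069], [0.623, -0.002, 0.067], [0.599, -0.013, 0.068], [0.622, -0.014, 0.069], [0.599, -0.015, 0.066], [0.622, -0.017, 0.068], [0.621, -0.025, 0.07], [0.599, -0.025, 0.067], [0.602, -0.024, 0.066], [0.621, -0.025, 0.067], [0.599, -0.031, 0.068], [0.621, -0.03, 0.067], [0.618, -0.035, 0.068], [0.621, -0.032, 0.066], [0.598, -0.037, 0.066], [0.62, -0.039, 0.067], [0.617, -0.044, 0.068], [0.62, -0.043, 0.066]]
```

step_arm([
  [-0.0018,0,-0.01,0,0,-0.75],
  [0,0,-0.01,0,0,0],
  [0,0,-0.008,0,0,0],
  [0,0,-0.004,0,0,0],
  [0,0,-0.002,0,0,0],
  [0,0,0,0,0,0],
  [0,0,0,0,0,0],
])

```text
time: 6.65
position: [0.608, -0.0337, 0.2664]
tool_rot: [0.729, 0.684, 0.0, 0.0]
ft_force: [-0.4, 0.1, -0.8]
grip_width: 0.0096
grip_force: 45.0
```

step_arm([
  [0.0001,0.002,0,0,0,0],
  [0.0001,0.002,0,0,0,0],
  [0.0001,0.001,0,0,0,0],
  [0.0001,0.001,0,0,0,0],
  [0,0,0,0,0,0],
])

```text
time: 7.28
position: [0.6083, -0.0276, 0.266]
tool_rot: [0.729, 0.684, -0.0, -0.0]
ft_force: [-0.6, -0.5, -1.3]
grip_width: 0.0096
grip_force: 45.0
```

step_arm([
  [0.0001,0.001,0,0,0,0],
  [0,0.001,0,0,0,0],
  [0,0,0,0,0,0],
])

```text
time: 7.65
position: [0.6083, -0.0257, 0.2661]
tool_rot: [0.729, 0.684, -0.0, -0.0]
ft_force: [0.7, -0.0, -0.8]
grip_width: 0.0096
grip_force: 45.0
```

step_arm([
  [0.0001,0.001,0,0,0,0],
  [0,0.001,0,0,0,0],
  [0,0,0,0,0,0],
])

```text
time: 8.02
position: [0.6084, -0.0236, 0.266]
tool_rot: [0.729, 0.684, -0.0, -0.0]
ft_force: [-0.6, 0.1, -1.4]
grip_width: 0.0099
grip_force: 45.0
```

step_arm([
  [0.0001,0.001,0,0,0,0],
  [0,0.001,0,0,0,0],
  [0,0,0,0,0,0],
])

```text
time: 8.4
position: [0.6086, -0.0226, 0.2663]
tool_rot: [0.729, 0.684, -0.001, 0.001]
ft_force: [-2.2, -4.7, 0.2]
grip_width: 0.0095
grip_force: 45.0
```

step_arm([
  [0.0002,0.002,0,0,0,0],
  [0.0001,0.002,0,0,0,0],
  [0.0001,0.002,0,0,0,0],
  [0.0002,0.002,0,0,0,0],
  [0.0001,0.002,0,0,0,0],
  [0,0,0,0,0,0],
])

```text
time: 9.15
position: [0.6093, -0.0135, 0.2664]
tool_rot: [0.729, 0.685, -0.001, 0.002]
ft_force: [-2.0, -9.0, 0.6]
grip_width: 0.0093
grip_force: 45.0
```

step_arm([
  [0.0001,0.002,0,0,0,0],
  [0.0001,0.002,0,0,0,0],
  [0.0001,0.002,0,0,0,0],
  [0.0002,0.002,0,0,0,0],
  [0.0001,0.002,0,0,0,0],
  [0,0,0,0,0,0],
])

```text
time: 9.9
position: [0.61, -0.0039, 0.2665]
tool_rot: [0.729, 0.685, -0.002, 0.002]
ft_force: [-0.9, -9.2, 1.3]
grip_width: 0.0094
grip_force: 45.0
```

step_arm([
  [0.0001,0.002,0,0,0,0],
  [0.0001,0.002,0,0,0,0],
  [0.0001,0.002,0,0,0,0],
  [0.0001,0.002,0,0,0,0],
  [0.0001,0.0015,0,0,0,0],
  [0,0.001,0,0,0,0],
  [0,0,0,0,0,0],
  [0,0,0,0,0,0],
])

```text
time: 10.9
position: [0.6106, 0.0061, 0.2666]
tool_rot: [0.729, 0.685, -0.002, 0.002]
ft_force: [-1.9, -11.5, 1.0]
grip_width: 0.0095
grip_force: 45.0
```

```bash
python3 - <<'E'
from h import *
o=get_obs();print(o["position"],o["ft_force"],o["moment"])
c=camera("side");P=cloud(c);np.savez("side2.npz",P=P)
a=c["pixels"][165:235,250:330]
cv2.imwrite("pics/side2.png",cv2.resize(a,None,fx=7,fy=7,interpolation=cv2.INTER_CUBIC))
Q=P.reshape(-1,3)
def sel(lo,hi):return Q[(Q>np.array(lo)).all(1)&(Q<np.array(hi)).all(1)]
s=sel((.595,-.06,.070),(.63,.0,.104))
for y in np.arange(-.06,.0,.006):
    t=s[(s[:,1]>=y)&(s[:,1]<y+.006)]
    if len(t):print(round(y,3),len(t),((t[:,0].min()+t[:,0].max())/2).round(4),np.ptp(t[:,0]).round(4),t[:,2].min().round(3),t[:,2].max().round(3))
t=s[(s[:,2]>.094)];print("top slope",np.polyfit(t[:,1],t[:,2],1),t[:,1].min(),t[:,1].max())
E
```

```text
[0.61063513 0.00611492 0.26658733] [ -1.90427307 -11.45916656   1.01520867] [-2.23088231  0.20912893  0.034348  ]
-0.048 18 0.6095 0.0085 0.071 0.102
-0.042 22 0.6097 0.009 0.071 0.102
-0.036 3 0.611 0.0052 0.099 0.101
-0.03 7 0.6101 0.0083 0.097 0.101
-0.024 5 0.6089 0.0056 0.099 0.101
-0.018 3 0.6108 0.0079 0.098 0.101
-0.012 14 0.6115 0.0252 0.084 0.102
-0.006 32 0.6117 0.0257 0.085 0.103
top slope [0.01002844 0.09911584] -0.044950040090299015 -0.0006066929086938622
```

View pics/side2.png

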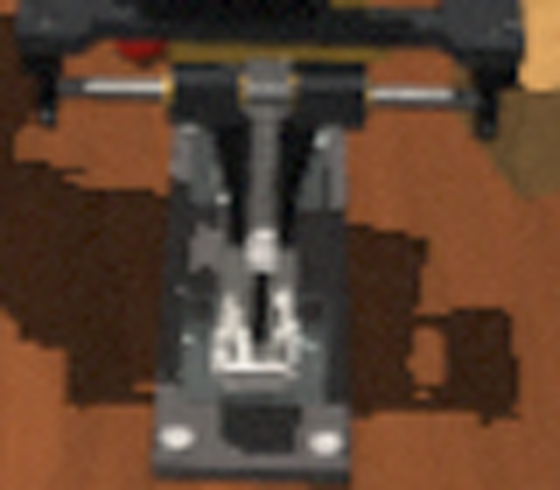

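step_arm([
  [0,0.001,0,0,0,0],
  [0,0.0008,0,0,0,0],
  [0,0,-0.001,0,0,0],
  [0,0,-0.001,0,0,0],
  [0,0,-0.001,0,0,0],
  [0,0,0,0,0,0],
])

```text
time: 11.7
position: [0.611, 0.0077, 0.2645]
tool_rot: [0.729, 0.685, -0.001, 0.003]
ft_force: [-1.5, -11.3, 4.6]
grip_width: 0.0094
grip_force: 45.0
```

step_arm([
  [0,0,-0.001,0,0,0],
  [0,0,-0.001,0,0,0],
  [0,0,0,0,0,0],
])

```text
time: 12.08
position: [0.6112, 0.0077, 0.2625]
tool_rot: [0.729, 0.685, -0.001, 0.003]
ft_force: [-2.3, -12.0, 5.0]
grip_width: 0.0098
grip_force: 45.0
```

step_arm([
  [0,0,-0.001,0,0,0],
  [0,0,-0.001,0,0,0],
  [0,0,0,0,0,0],
])

```text
time: 12.45
position: [0.6113, 0.0077, 0.2607]
tool_rot: [0.729, 0.684, -0.001, 0.003]
ft_force: [-1.5, -12.3, 5.7]
grip_width: 0.0095
grip_force: 45.0
```

step_arm([
  [0,0,-0.001,0,0,0],
  [0,0,-0.001,0,0,0],
  [0,0,0,0,0,0],
])

```text
time: 12.82
position: [0.6113, 0.0077, 0.2587]
tool_rot: [0.729, 0.684, -0.001, 0.003]
ft_force: [-1.2, -11.8, 5.8]
grip_width: 0.0095
grip_force: 45.0
```

step_arm([
  [0,0,-0.001,0,0,0],
  [0,0,-0.001,0,0,0],
  [0,0,0,0,0,0],
])

```text
time: 13.2
position: [0.6113, 0.0077, 0.2567]
tool_rot: [0.729, 0.684, -0.001, 0.003]
ft_force: [-2.5, -12.6, 5.3]
grip_width: 0.0095
grip_force: 45.0
```

step_arm([
  [0,0,-0.001,0,0,0],
  [0,0,-0.001,0,0,0],
  [0,0,0,0,0,0],
])

```text
time: 13.58
position: [0.6113, 0.0077, 0.2548]
tool_rot: [0.729, 0.684, -0.001, 0.003]
ft_force: [-2.3, -12.7, 5.6]
grip_width: 0.0096
grip_force: 45.0
```

step_arm([
  [0,0,-0.001,0,0,0],
  [0,0,0,0,0,0],
])

```text
time: 13.82
position: [0.6113, 0.0077, 0.2538]
tool_rot: [0.729, 0.684, -0.001, 0.003]
ft_force: [-1.7, -10.5, 6.4]
grip_width: 0.0095
grip_force: 45.0
```

step_arm([
  [0,0,-0.0006,0,0,0],
  [0,-0.0005,0,0,0,0],
  [0,-0.0005,0,0,0,0],
  [0,-0.0005,0,0,0,0],
  [0,0,0,0,0,0],
])

```text
time: 14.45
position: [0.6112, 0.0065, 0.2531]
tool_rot: [0.729, 0.684, -0.001, 0.003]
ft_force: [-2.8, -11.3, 6.6]
grip_width: 0.0094
grip_force: 45.0
```

step_arm([
  [0,-0.0005,0,0,0,0],
  [0,-0.0005,0,0,0,0],
  [0,0,0,0,0,0],
])

```text
time: 14.82
position: [0.6112, 0.0056, 0.2531]
tool_rot: [0.729, 0.684, -0.001, 0.003]
ft_force: [-2.1, -10.7, 6.7]
grip_width: 0.0093
grip_force: 45.0
```

step_arm([
  [0,-0.0005,0,0,0,0],
  [0,-0.0005,0,0,0,0],
  [0,0,0,0,0,0],
])

```text
time: 15.2
position: [0.6112, 0.0054, 0.2531]
tool_rot: [0.729, 0.684, -0.0, 0.002]
ft_force: [-1.9, -6.9, 6.1]
grip_width: 0.0094
grip_force: 45.0
```

step_arm([
  [0,0,0,0,0,0],
  [0,0,0,0,0,0],
  [0,0,0,0,0,0],
], squeeze=8)

```text
time: 15.58
position: [0.6111, 0.0054, 0.2531]
tool_rot: [0.729, 0.684, -0.0, 0.002]
ft_force: [-1.5, -7.2, 5.7]
grip_width: 0.0099
grip_force: 8.0
```

step_arm([
  [0,0,0,0,0,0],
  [0,0,0,0,0,0],
  [0,0,0,0,0,0],
  [0,0,0,0,0,0],
], jaw=0.022)

```text
time: 16.08
position: [0.6103, 0.0074, 0.2512]
tool_rot: [0.729, 0.684, -0.0, -0.0]
ft_force: [-0.4, -0.3, 0.2]
grip_width: 0.0216
grip_force: 0.0
```

step_arm([
  [0,0,0.02,0,0,0],
  [0,0,0.03,0,0,0],
  [0,0,0.05,0,0,0],
  [0,-0.06,0.05,0,0,0],
  [-0.06,-0.06,0.03,0,0,0],
  [-0.06,-0.06,0.0,0,0,0],
  [-0.06,-0.06,0.0,0,0,0],
  [0,0,0,0,0,0],
])

```text
time: 17.08
position: [0.4778, -0.1732, 0.4124]
tool_rot: [0.731, 0.682, -0.0, -0.001]
ft_force: [1.4, 0.6, -0.5]
grip_width: 0.0216
grip_force: 0.0
```

```bash
python3 - <<'E'
from h import *
ims=[]
for n in("side","top"):
    c=camera(n);P=cloud(c);np.savez(n+"3.npz",P=P);Q=P.reshape(-1,3)
    a=c["pixels"][165:225,255:315] if n=="side" else c["pixels"][165:225,225:285]
    ims.append(cv2.resize(a,(400,400),interpolation=cv2.INTER_CUBIC))
    def sel(lo,hi):return Q[(Q>np.array(lo)).all(1)&(Q<np.array(hi)).all(1)]
    s=sel((.59,-.07,.078),(.63,.07,.10))
    for y in np.arange(-.06,.07,.012):
        t=s[(s[:,1]>=y)&(s[:,1]<y+.012)]
        if len(t):print(round(y,3),len(t),((t[:,0].min()+t[:,0].max())/2).round(4),np.median(t[:,2]).round(4))
    print(s[:,1].min(),s[:,1].max(),np.polyfit(s[:,1],s[:,2],1))
    f=sel((.595,.04,.068),(.63,.1,.08));print("foll",np.sort(f[:,1]).round(3)[[0,1,2,-3,-2,-1]])
    t=sel((.595,.06,.1),(.65,.2,.12));print("tab",np.percentile(t,[2,98],0).round(4).tolist())
cv2.imwrite("pics/seat.png",np.hstack(ims))
E
```

```text
-0.048 14 0.6098 0.0848
-0.036 11 0.6103 0.0853
-0.024 11 0.611 0.0854
-0.012 9 0.6118 0.0864
-0.0 10 0.6126 0.0857
0.012 9 0.6134 0.0849
0.024 8 0.6139 0.0843
0.036 11 0.6146 0.0852
0.048 2 0.6166 0.0857
-0.0470552970129533 0.05091976169923029 [0.00635988 0.08523782]
foll [0.046 0.049 0.055 0.083 0.083 0.087]
tab [[0.6087, 0.1207, 0.1009], [0.6323, 0.1358, 0.1175]]
-0.048 11 0.6055 0.0854
-0.036 15 0.6072 0.0863
-0.024 20 0.6077 0.086
-0.012 16 0.6073 0.0847
-0.0 18 0.6099 0.087
0.012 18 0.6104 0.0852
0.024 15 0.6105 0.0851
0.036 22 0.6118 0.0845
0.048 3 0.6114 0.0835
-0.04273953611799354 0.05060756373591696 [-0.01419532  0.08525868]
foll [0.04  0.041 0.042 0.092 0.095 0.098]
tab [[0.6054, 0.1231, 0.1032], [0.6272, 0.1364, 0.1196]]
```

View pics/seat.png

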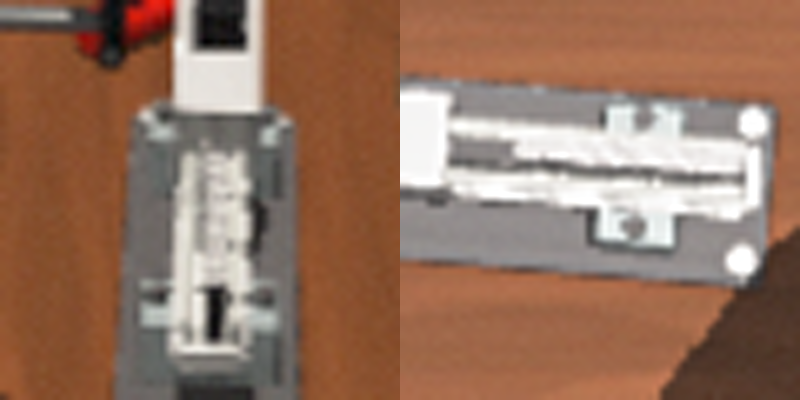

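The strip sits between the lips, flat (top at about 0.0853 m, no slope) and against the nose; the seated strip is at left crop (215,250). Next I close the fingers and push the rail by the rear face of its tab.

step_arm([
  [0.0238,0.055,0,0,0,0],
  [0.0238,0.055,0,0,0,0],
  [0.0238,0.055,0,0,0,0],
  [0.0238,0.055,0,0,0,0],
  [0.0238,0.055,0,0,0,0],
  [0.0237,0.055,0,0,0,0],
  [0,0,-0.04,0,0,0],
  [0,0,-0.03,0,0,0],
  [0,0,0,0,0,0],
  [0,0,0,0,0,0],
], jaw=0)

```text
time: 18.42
position: [0.6235, 0.1602, 0.3431]
tool_rot: [0.729, 0.685, 0.001, 0.0]
ft_force: [0.2, 0.1, 0.1]
grip_width: 0.0009
grip_force: 0.0
```

step_arm([
  [-0.003,0,-0.03,0,0,0],
  [0,0,-0.02,0,0,0],
  [0,0,-0.009,0,0,0],
  [0,0,0,0,0,0],
  [0,0,0,0,0,0],
])

```text
time: 19.05
position: [0.6206, 0.1591, 0.2847]
tool_rot: [0.729, 0.684, 0.001, 0.001]
ft_force: [-1.2, -1.1, 0.9]
grip_width: 0.0006
grip_force: 0.0
```

step_arm([
  [-0.0002,-0.002,0,0,0,0],
  [-0.0001,-0.002,0,0,0,0],
  [-0.0001,-0.002,0,0,0,0],
  [-0.0001,-0.001,0,0,0,0],
  [0,0,0,0,0,0],
])

```text
time: 19.68
position: [0.6195, 0.1519, 0.2833]
tool_rot: [0.729, 0.684, -0.0, -0.0]
ft_force: [0.1, 0.5, 0.6]
grip_width: 0.0003
grip_force: 0.0
```

step_arm([
  [-0.0001,-0.001,0,0,0,0],
  [-0.0001,-0.001,0,0,0,0],
  [0,-0.001,0,0,0,0],
  [-0.0001,-0.001,0,0,0,0],
  [0,0,0,0,0,0],
])

```text
time: 20.3
position: [0.6192, 0.1489, 0.2833]
tool_rot: [0.73, 0.684, 0.001, -0.001]
ft_force: [-0.4, 5.2, 0.1]
grip_width: 0.0006
grip_force: 2.6
```

step_arm([
  [-0.0001,-0.001,0,0,0,0],
  [-0.0001,-0.001,0,0,0,0],
  [-0.0001,-0.001,0,0,0,0],
  [-0.0001,-0.0015,0,0,0,0],
  [-0.0001,-0.0015,0,0,0,0],
])

```text
time: 20.92
position: [0.6187, 0.1448, 0.2834]
tool_rot: [0.73, 0.684, 0.003, -0.002]
ft_force: [1.5, 11.5, -0.9]
grip_width: 0.0006
grip_force: 6.0
```

step_arm([
  [-0.0001,-0.002,0,0,0,0],
  [-0.0001,-0.002,0,0,0,0],
  [-0.0001,-0.002,0,0,0,0],
  [-0.0002,-0.002,0,0,0,0],
  [-0.0001,-0.002,0,0,0,0],
  [-0.0001,-0.002,0,0,0,0],
  [-0.0002,-0.002,0,0,0,0],
  [-0.0001,-0.002,0,0,0,0],
])

```text
time: 21.92
position: [0.6177, 0.1288, 0.2834]
tool_rot: [0.73, 0.684, 0.003, -0.002]
ft_force: [0.9, 12.4, -0.5]
grip_width: 0.0005
grip_force: 6.1
```

step_arm([
  [-0.0001,-0.0025,0,0,0,0],
  [-0.0002,-0.0025,0,0,0,0],
  [-0.0002,-0.0025,0,0,0,0],
  [-0.0001,-0.0025,0,0,0,0],
  [-0.0002,-0.0025,0,0,0,0],
  [-0.0002,-0.0025,0,0,0,0],
  [-0.0001,-0.0025,0,0,0,0],
  [-0.0002,-0.0025,0,0,0,0],
  [-0.0002,-0.0025,0,0,0,0],
  [-0.0001,-0.0025,0,0,0,0],
  [-0.0002,-0.0025,0,0,0,0],
  [-0.0002,-0.0025,0,0,0,0],
])

```text
time: 23.42
position: [0.6156, 0.0988, 0.2834]
tool_rot: [0.73, 0.684, 0.002, -0.002]
ft_force: [1.2, 11.8, -0.3]
grip_width: 0.0003
grip_force: 6.1
```

step_arm([
  [-0.0001,-0.0025,0,0,0,0],
  [-0.0002,-0.0025,0,0,0,0],
  [-0.0002,-0.0025,0,0,0,0],
  [-0.0001,-0.0025,0,0,0,0],
  [-0.0002,-0.0025,0,0,0,0],
  [-0.0002,-0.0025,0,0,0,0],
  [-0.0001,-0.0025,0,0,0,0],
  [-0.0002,-0.0025,0,0,0,0],
  [-0.0002,-0.0025,0,0,0,0],
  [-0.0001,-0.0025,0,0,0,0],
  [-0.0002,-0.0025,0,0,0,0],
  [-0.0002,-0.0025,0,0,0,0],
])

```text
time: 24.92
position: [0.6135, 0.0687, 0.2833]
tool_rot: [0.73, 0.684, 0.002, -0.002]
ft_force: [0.7, 11.9, -0.2]
grip_width: 0.0008
grip_force: 6.1
```

step_arm([
  [-0.0001,-0.0025,0,0,0,0],
  [-0.0002,-0.0025,0,0,0,0],
  [-0.0002,-0.0025,0,0,0,0],
  [-0.0001,-0.0025,0,0,0,0],
  [-0.0002,-0.0025,0,0,0,0],
  [-0.0002,-0.0025,0,0,0,0],
  [-0.0001,-0.0025,0,0,0,0],
  [-0.0002,-0.0025,0,0,0,0],
  [-0.0002,-0.0025,0,0,0,0],
  [-0.0001,-0.0025,0,0,0,0],
  [-0.0002,-0.0025,0,0,0,0],
  [-0.0002,-0.0025,0,0,0,0],
])

```text
time: 26.42
position: [0.6114, 0.0387, 0.2834]
tool_rot: [0.73, 0.684, 0.002, -0.002]
ft_force: [1.0, 12.2, 0.1]
grip_width: 0.0003
grip_force: 6.1
```

step_arm([
  [-0.0001,-0.0015,0,0,0,0],
  [-0.0001,-0.0015,0,0,0,0],
  [-0.0001,-0.0015,0,0,0,0],
  [-0.0001,-0.0015,0,0,0,0],
  [-0.0001,-0.001,0,0,0,0],
  [-0.0001,-0.001,0,0,0,0],
  [0,-0.001,0,0,0,0],
])

```text
time: 27.3
position: [0.6108, 0.0298, 0.2833]
tool_rot: [0.73, 0.684, 0.002, -0.002]
ft_force: [1.4, 11.7, 1.1]
grip_width: 0.0007
grip_force: 6.0
```

step_arm([
  [-0.0001,-0.0005,0,0,0,0],
  [0,-0.0005,0,0,0,0],
  [0,-0.0005,0,0,0,0],
  [0,-0.0005,0,0,0,0],
])

```text
time: 27.8
position: [0.6107, 0.0278, 0.2833]
tool_rot: [0.73, 0.684, 0.002, -0.002]
ft_force: [1.0, 11.5, 1.8]
grip_width: 0.0005
grip_force: 6.0
```

step_arm([
  [-0.0001,-0.0005,0,0,0,0],
  [0,-0.0005,0,0,0,0],
  [0,-0.0005,0,0,0,0],
])

```text
time: 28.18
position: [0.6106, 0.0263, 0.2833]
tool_rot: [0.73, 0.684, 0.002, -0.002]
ft_force: [0.3, 11.4, 1.2]
grip_width: 0.0004
grip_force: 6.0
```

step_arm([
  [-0.0001,-0.0005,0,0,0,0],
  [0,-0.0005,0,0,0,0],
])

```text
time: 28.42
position: [0.6105, 0.0253, 0.2833]
tool_rot: [0.73, 0.684, 0.002, -0.002]
ft_force: [0.8, 11.8, 0.9]
grip_width: 0.0002
grip_force: 6.0
```

step_arm([
  [-0.0001,-0.0005,0,0,0,0],
  [0,-0.0005,0,0,0,0],
])

```text
time: 28.68
position: [0.6104, 0.0243, 0.2833]
tool_rot: [0.73, 0.684, 0.002, -0.002]
ft_force: [1.9, 12.8, 1.4]
grip_width: 0.0003
grip_force: 6.0
```

step_arm([
  [-0.0001,-0.0005,0,0,0,0],
  [0,-0.0003,0,0,0,0],
])

```text
time: 28.92
position: [0.6103, 0.0234, 0.2834]
tool_rot: [0.73, 0.684, 0.002, -0.002]
ft_force: [1.0, 12.2, 0.9]
grip_width: 0.0007
grip_force: 6.0
```

step_arm([
  [0,-0.0005,0,0,0,0],
  [0,-0.0003,0,0,0,0],
])

```text
time: 29.18
position: [0.6103, 0.0227, 0.2833]
tool_rot: [0.73, 0.683, 0.002, -0.003]
ft_force: [1.1, 13.1, 1.2]
grip_width: 0.0007
grip_force: 6.4
```

step_arm([
  [0,-0.0005,0,0,0,0],
  [0,0,0,0,0,0],
])

```text
time: 29.42
position: [0.6103, 0.0226, 0.2833]
tool_rot: [0.73, 0.683, 0.002, -0.003]
ft_force: [1.0, 12.9, 1.7]
grip_width: 0.0001
grip_force: 6.8
```

step_arm([
  [0,-0.0005,0,0,0,0],
  [0,0,0,0,0,0],
])

```text
time: 29.68
position: [0.6102, 0.0224, 0.2833]
tool_rot: [0.73, 0.683, 0.003, -0.003]
ft_force: [1.3, 13.5, 0.3]
grip_width: 0.0006
grip_force: 7.4
```

step_arm([
  [0,-0.0005,0,0,0,0],
  [0,-0.0005,0,0,0,0],
  [0,0,0,0,0,0],
])

```text
time: 30.05
position: [0.6102, 0.0221, 0.2834]
tool_rot: [0.73, 0.683, 0.003, -0.004]
ft_force: [2.0, 18.0, 0.8]
grip_width: 0.0003
grip_force: 8.7
```

step_arm([
  [0,0.003,0,0,0,0],
  [0.0003,0.005,0,0,0,0],
  [0,0,0.03,0,0,0],
  [0,0,0.05,0,0,0],
  [0,-0.03,0.05,0,0,0],
  [-0.06,-0.06,0.03,0,0,0],
  [-0.06,-0.06,0,0,0,0],
  [-0.06,-0.06,0,0,0,0],
  [0,0,0,0,0,0],
])

```text
time: 31.18
position: [0.4781, -0.1369, 0.4343]
tool_rot: [0.731, 0.682, -0.001, -0.0]
ft_force: [1.0, -0.2, 0.1]
grip_width: 0.0002
grip_force: 0.0
```

```bash
python3 - <<'E'
from h import *
ims=[]
for n in("side","top"):
    c=camera(n);P=cloud(c);Q=P.reshape(-1,3)
    a=c["pixels"][150:225,255:330] if n=="side" else c["pixels"][160:235,205:280]
    ims.append(cv2.resize(a,(400,400),interpolation=cv2.INTER_CUBIC))
    def sel(lo,hi):return Q[(Q>np.array(lo)).all(1)&(Q<np.array(hi)).all(1)]
    s=sel((.59,-.08,.086),(.65,.2,.097));print("rail",np.percentile(s,[1,99],0).round(4).tolist())
    t=sel((.595,-.06,.1),(.65,.2,.12));print("tab",np.percentile(t,[2,98],0).round(4).tolist())
    f=sel((.6,.055,.07),(.63,.1,.08));print("foll",np.percentile(f,[2,98],0).round(4).tolist())
cv2.imwrite("pics/end.png",np.hstack(ims))
E
```

```text
rail [[0.5921, -0.0485, 0.0874], [0.6332, 0.055, 0.0966]]
tab [[0.6016, -0.0045, 0.1019], [0.6211, 0.0097, 0.1166]]Traceback (most recent call last):
  File "<stdin>", line 10, in <module>
    return _quantile_unchecked(
        a, q, axis, out, overwrite_input, method, keepdims, weights)
    return _ureduce(a,
                    func=_quantile_ureduce_func,
    ...<5 lines>...
                    overwrite_input=overwrite_input,
                    method=method)
    r = func(a, **kwargs)
    result = _quantile(arr,
                       quantiles=q,
    ...<2 lines>...
                       out=out,
                       weights=wgt)
    slices_having_nans = np.isnan(arr[-1, ...])
                                  ~~~^^^^^^^^^
IndexError: index -1 is out of bounds for axis 0 with size 0
```

The rail front is at y = -0.0485, which is 4 mm past the nose plate's inner face as expected when closed. It also stalled against the end stop with rising force, so I am handing in.

```bash
python3 -c "
from rig import hand_in;print(hand_in())"
```

```text
the job is handed in; nothing more can be done
None
```

The full-length strip is in the magazine, flat and against the nose plate when last imaged. The rail was then pushed until it stalled at its end stop, and the job was handed in at about 31 s of the 69 s; `hand_in()` gave no verdict.

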